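# Lift the hot lid off the curing well, balanced on a lid lifter

## Robot

A 6-joint arm with a two-finger parallel gripper is mounted at the origin on the work surface. World frame = base frame: x ahead of the robot, y to its left, z up, the work surface at z = 0. Lengths are in mm, angles in rad, forces in N, time in s.
With the tool pointing down it reaches from about 400 to 825 mm from the base axis. Payload 7 kg.
Tool frame: the origin (TCP) lies at the very end of the fingers, on their centre line; the grasp point (between the pads) lies 19 mm behind it; z points along the fingers, y is the direction in which the jaws open and shut (so a half turn about z gives the same grasp; the last joint's range is limited). The gripper opens to 88 mm and grips with 3 to 60 N. Pads are 19 mm wide; open, the fingers measure 130 mm over their backs; the gripper's body (78 mm by 193 mm) begins 47 mm behind the grasp point.
Start: joints at [1.405, 0.359, 0.012, 0, -1.224, -0.288], TCP at [295.914, 606.655, 226.561] pointing down, gripper open.
Joint ranges: [-3.07, 3.07], [-1.43, 2.12], [-1.02, 1.25], [-3.03, 1.67], [-3.05, -0], [-3.03, 3.03]. Speed limits (rad/s): [2.39, 2.39, 3.01, 3.14, 3.14, 3.14].

## Interface

Orientations are given as a unit quaternion [x, y, z, w].
In Python, from plant import bot gives the robot as it stands. Calls block until the motion is done:
- bot.move_ptp(position, orientation): joint-space move of the TCP to a pose.
- bot.line_to(position, velocity=150, ori=None): straight line of the TCP; ori=None keeps the orientation; velocity is the mean speed in mm/s.
- bot.move_joints(angles): joint-space move.
- bot.move_gripper(opening, force=None): finger opening in mm; force is the grip in N (None keeps the last); returns when the fingers have stopped.
- bot.pause(seconds).
- bot.solve_ik(position, orientation): joint angles nearest the present ones, or None.
- bot.read_state(): the state.
- bot.camera(name): name is "side" or "top"; returns the picture (400x640x3 uint8, red, green, blue); there is no depth.
- bot.get_calibration(name): a dict with "fx", "fy", "cx", "cy" (pixels), "view" (4x4, takes a point from world to camera coordinates). Camera axes: x right, y up, looking along -z (the intrinsics and any distortion apply to the point x, -y, -z); pixel columns grow to the right and rows downward; lengths in mm; the calibration is good to about 2 mm. A picture is of the moment at which its call begins. get_calibration takes no time and is no camera call.
A pose or a line that the arm cannot do raises bot.Unreachable and nothing moves.
- bot.close_job(): hands the job in, once; it reports no verdict.
The state is a dict: "t": time; "joint_pos": joint angles; "qvel": joint speeds; "tau": joint torques, N m; "tcp_pos": TCP position; "eef_rot": TCP orientation; "contact_force": force on the tool from outside, world axes, zero at the start; "moment": the same for the moment, N m; "width": finger opening in mm.
Only numpy, scipy, OpenCV 4.12 (cv2) and the standard library are available. Lean on these libraries where they do the work, as an engineer would, in place of code of your own. Each camera call takes 0.05 s, during which the arm holds its last target. There are 200 camera calls.

## Task

The lid on the curing well is hot and its weight usually sits off centre, you cannot see how far or to which side: take the lid lifter from its pot, hook it under the lid's loop, find by feel the place along the loop where the lid balances, and lift the lid off level (it must never lean more than about 5 degrees). Carry it to the blue cooling ring, seat it there gently and fully, and stand the lifter back in its pot. Touch lid and well with nothing but the lifter, never push or pull hard on the lid (keep well under 18 N), and leave the mug, the screwdriver and the cone where they are.

Things in the scene. Friction and masses are not known exactly. Their poses are not given: they have to be found in the camera images.
- lid: Hot round lid, 0.4 to 0.52 kg; origin: centre of its underside, z up. Plug radius 60 mm (55 at the foot), z 0-10; flange radius 75, z 10-16; red dome radius 68, z 16-42. A block is clamped inside, out of sight: the centre of mass is at y 0, z about 28, and x anywhere from -37 to 37 mm, fixed through the job. Lifted at one end it pivots on the flange's far edge.
- loop (a point): Middle of the lid's loop handle, on the bar's centre line, 76 mm above the lid's underside; axes as the lid's. Steel bar 10 mm thick, straight along the lid's x for 60 mm to each side, ending in upright posts of the same bar; 29 mm clear between bar and dome.
- well: Fixed heated curing well, hot; origin: centre of its underside. Square plinth 180 mm, 14 high; steel drum, outer radius 82, bore radius 66, rim at z 60 mm; black panel 120 mm wide, 40 high, on its -x side out to x -137. The lid's flange rests on the rim, its plug in the bore (lid origin 50 mm above the well's).
- stand: Fixed blue cooling ring on the bench, origin: centre of its underside; outer radius 80 mm, inner radius 66, 25 mm high. A seated lid has its plug inside the ring and its flange on top (lid origin 15 mm above the ring's).
- pot: Fixed grey open-topped pot that holds the lifter; origin: centre of its underside. Inside 36 mm along its x, 42 along its y; inner floor at z 5 mm, rim at z 60, walls 5 mm; foot plate 85 mm square, 4 mm thick.
- lifter: Lid lifter, 0.22 kg, 190 mm tall, standing loose in the pot, its x about along the pot's x; origin: centre of its underside, z up, x towards the open side of its hook. Foot 24 mm (x) by 30 (y), 7 thick. Orange handle 20 mm square on the z axis, z 130 to 190: grip it from above at about z 160. Below it a back plate 30 mm wide, x -12 to -7, joins foot and handle.
- saddle (a point): Where the bar hangs in the lifter's hook, straight below the handle: top of the raised saddle, 11 mm above the lifter's underside; axes as the lifter's. The bar lies along y, carried over 10 mm of its length, in a 14 mm wide mouth between the back plate (behind, -x) and a lip 30 mm wide in front, x 7 to 12, standing 6 mm above the saddle. Mouth open upwards and to both sides.
- screwdriver: Screwdriver lying on the bench, about 200 mm long. Leave alone.
- mug: White mug, 80 mm across and 90 mm high, at the far side. Leave alone.
- cone: Aluminium pointed calibration cone, 48 mm across and 96 mm high, standing on the bench. Leave alone.
Mind the look-alikes: they are no part of the job. Leave any purple look-alike of the pot alone.

How it is judged (in metres and radians):
On the way, in this order (a step that is already met when the one before it is completed fails the run):
1. the lid hangs on the lifter, level, clear of the well (z of lid in the frame of well above 0.064 m and contact force between lifter and lid above 1.5 N and contact force between lid and well below 0.1 N), for 0.3 s.
2. the lid is seated on the cooling ring, free of the lifter (horizontal distance between lid and stand below 0.009 m and z of lid in the frame of stand below 0.018 m and angle between lid's own z axis and vertical below 0.03 rad and contact force between lifter and lid below 0.3 N), for 0.2 s.
At the end, for the whole second after the job is handed in: The lid rests seated on the cooling ring (centres within 9 mm, lid origin less than 18 mm above the ring's, leaning under 0.03 rad), and the lifter stands released in its pot (within 14 mm of its centre, foot less than 15 mm above the pot's underside, leaning under 0.35 rad), both at rest (horizontal distance between lid and stand below 0.009 m and z of lid in the frame of stand below 0.018 m and angle between lid's own z axis and vertical below 0.03 rad and linear speed of lid below 0.01 m/s and horizontal distance between lifter and pot below 0.014 m and z of lifter in the frame of pot below 0.015 m and angle between lifter's own z axis and vertical below 0.35 rad and linear speed of lifter below 0.02 m/s); the robot touches nothing.
It fails at once if the lid leans more than 0.09 rad (angle between lid's own z axis and vertical above 0.09 rad).
It fails at once if the lifter presses on the lid with more than 18 N (contact force between lifter and lid above 18 N).
It fails at once if the robot itself touches the hot lid or the hot well (contact force between any of the arm, the fingers and lid above 0.5 N or contact force between any of the arm, the fingers and well above 0.5 N).
It fails at once if the lid is dropped or slammed on the cooling ring (over 25 N) (contact force between lid and stand above 25 N).
It fails at once if a bystander is moved (distance of any of screwdriver, mug, cone from where it was at the start of the episode above 0.02 m).
It also fails if it takes over 72 s, if anything falls off the work surface, if the arm or the gripper's body presses on something with over 40 N, if the wrist force passes 120 N, or if a joint passes its speed limit or range.

## Working session

There is one attempt and no reset: what is moved stays moved. The work goes in short steps, each a Python script; the robot and the scene stay as the last script left them, time stands still between calls to the robot, and variables do not carry over. Pictures are saved under pics/ and viewed, about 8 in all and at most 12, crops included, and the job is handed in when it is done.

```bash
ls; mkdir -p pics
python3 - <<'E'
from plant import bot
import cv2
for n in("top","side"):
    cv2.imwrite(f"pics/{n}0.png",bot.camera(n)[:,:,::-1]); c=bot.get_calibration(n); print(n,c)
s=bot.read_state(); print(s)
E
```

```text
pics
top {'fx': 491.75110570891695, 'fy': 491.75110570891695, 'cx': 320.96627581650046, 'cy': 197.65495986409522, 'view': array([[-6.65503785e-03, -9.99746684e-01, -2.15006514e-02,
         6.71465073e+01],
       [ 9.94511764e-01, -8.86217564e-03,  1.04248808e-01,
        -6.04582482e+02],
       [-1.04412943e-01, -2.06888710e-02,  9.94318816e-01,
        -1.42457541e+03],
       [ 0.00000000e+00,  0.00000000e+00,  0.00000000e+00,
         1.00000000e+00]])}
side {'fx': 394.2889674045336, 'fy': 394.2889674045336, 'cx': 319.41645546681735, 'cy': 195.93677969162968, 'view': array([[ 7.77353780e-01, -6.29036283e-01, -5.86995395e-03,
        -3.99166510e+02],
       [ 4.79917323e-01,  5.86990394e-01,  6.52013527e-01,
        -3.62280352e+02],
       [-4.06694559e-01, -5.09662272e-01,  7.58184611e-01,
        -8.18317885e+02],
       [ 0.00000000e+00,  0.00000000e+00,  0.00000000e+00,
         1.00000000e+00]])}
{'t': 0.1, 'joint_pos': array([ 1.40512977e+00,  3.59328933e-01,  1.11557457e-02, -2.73453727e-04,
       -1.22410582e+00, -2.88112332e-01]), 'qvel': array([ 0.00032705, -0.00129603,  0.00181474,  0.00049791, -0.00063434,
        0.00176812]), 'tau': array([-1.90926177e-03, -5.84163237e+01,  2.93749845e+01,  7.01553315e+00,
        1.01293274e-02, -4.93207472e-05]), 'tcp_pos': array([295.73429591, 606.28614926, 225.71615287]), 'eef_rot': array([ 9.74360071e-01, -2.24993079e-01, -8.29579178e-05,  7.47817848e-04]), 'contact_force': array([-0.11652807,  0.91265657, -0.44063854]), 'moment': array([-0.01384119, -0.05678633, -0.00500752]), 'width': 87.73610818257622}
```

View pics/top0.png

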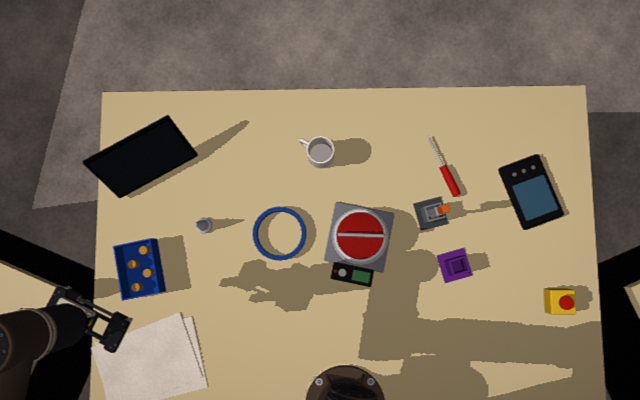

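View pics/side0.png

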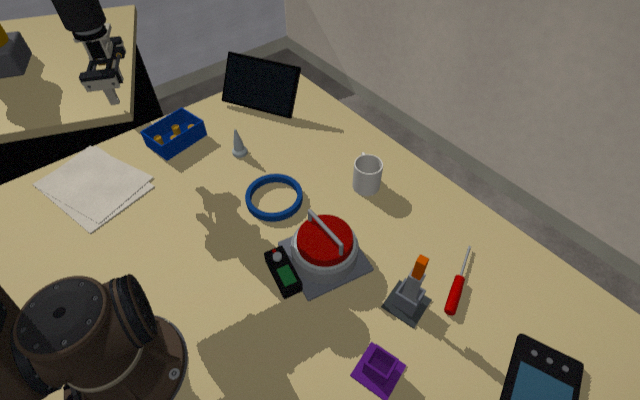

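Candidates: grey pot with the orange handle at top (432,212) / side (408,300), and a purple empty look-alike at top (455,265) / side (378,370). The grey one holds the orange-handled lifter, so it is the one meant. The lid is at top (360,237) and the blue ring at (279,232). I'll confirm in an enlarged crop.

Run:
```python
import cv2,numpy as np
t=cv2.imread("pics/top0.png");s=cv2.imread("pics/side0.png")
a=cv2.resize(t[185:285,315:465],None,fx=5,fy=5,interpolation=cv2.INTER_CUBIC)
b=cv2.resize(s[190:330,270:440],None,fx=4.2,fy=4.2,interpolation=cv2.INTER_CUBIC)
cv2.imwrite("pics/c1.png",a);cv2.imwrite("pics/c2.png",b)
```

```text
(no output)
```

View pics/c1.png

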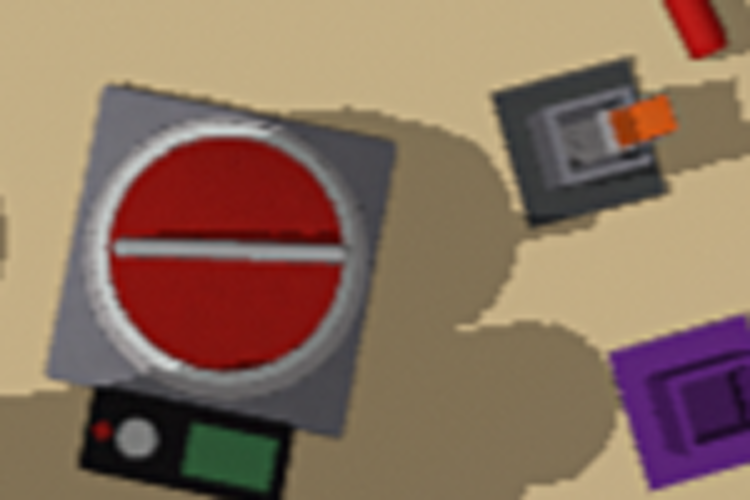

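View pics/c2.png

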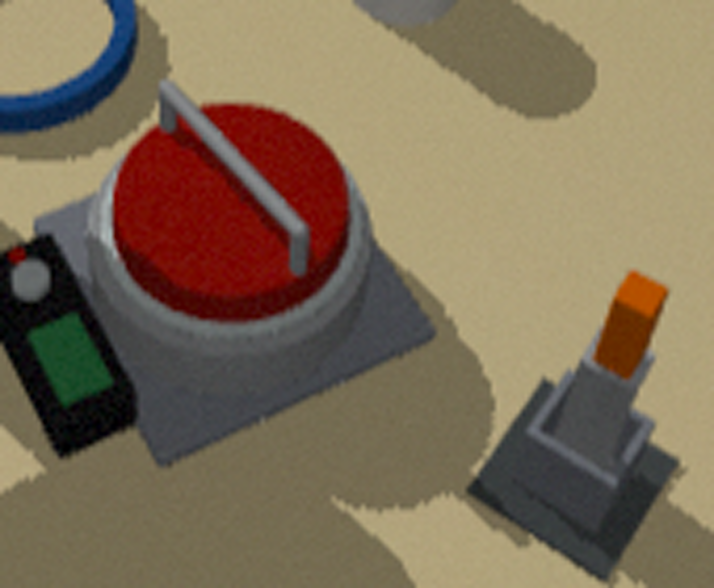

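The crops confirm it: the orange handle rises from the grey pot, at top crop (645,120), and the purple pot is empty. The lid's bar runs from top crop (113,247) to (346,255). Next I'll fit known shapes to the colour masks in both views.

```bash
cat > h.py <<'E'
import numpy as np,cv2
from plant import bot
from scipy.optimize import minimize
CAL={n:bot.get_calibration(n) for n in("top","side")}
def proj(n,P):
    c=CAL[n];P=np.atleast_2d(P);q=P@c["view"][:3,:3].T+c["view"][:3,3]
    return np.c_[c["cx"]+c["fx"]*q[:,0]/-q[:,2],c["cy"]+c["fy"]*q[:,1]/q[:,2]]
def ray(n,uv,z):
    c=CAL[n];R=c["view"][:3,:3];d=R.T@np.array([(uv[0]-c["cx"])/c["fx"],-(uv[1]-c["cy"])/c["fy"],-1]);o=-R.T@c["view"][:3,3]
    return o+d*(z-o[2])/d[2]
def cyl(x,y,r,z0,z1):
    a=np.linspace(0,2*np.pi,60);return np.array([[x+r*np.cos(t),y+r*np.sin(t),z] for z in(z0,z1) for t in a])
def box(x,y,yaw,hx,hy,z0,z1,ox=0):
    c,s=np.cos(yaw),np.sin(yaw)
    return np.array([[x+c*(ox+i*hx)-s*j*hy,y+s*(ox+i*hx)+c*j*hy,z] for z in(z0,z1) for i in(-1,1) for j in(-1,1)])
K=4
def fit(fn,p0,masks,step):
    """masks {view:bool 400x640}; fn(p)->points whose hull is the silhouette"""
    M={n:cv2.resize(m.astype(np.float32),None,fx=K,fy=K) for n,m in masks.items()}
    def cost(p):
        t=0
        for n,m in M.items():
            u=(proj(n,fn(p))+.5)*K-.5
            h=cv2.convexHull(np.round(u*16).astype(np.int32)[:,None])
            g=np.zeros(m.shape,np.float32);cv2.fillConvexPoly(g,h,1,shift=4)
            t+=1-np.minimum(g,m).sum()/np.maximum(g,m).sum()
        return t
    p0=np.array(p0,float);S=np.vstack([p0]+[p0+np.eye(len(p0))[i]*step[i] for i in range(len(p0))])
    r=minimize(cost,p0,method="Nelder-Mead",options=dict(initial_simplex=S,maxiter=300));return r.x,r.fun
def hull_fill(m):
    c=np.argwhere(m)[:,::-1].astype(np.int32);o=np.zeros(m.shape,np.uint8);cv2.fillConvexPoly(o,cv2.convexHull(c[:,None]),1);return o>0
def biggest(m):
    k,l,s,_=cv2.connectedComponentsWithStats(m.astype(np.uint8));return l==1+np.argmax(s[1:,4])
def roi(m,u,v,r):
    o=np.zeros_like(m);o[max(v-r,0):v+r,max(u-r,0):u+r]=m[max(v-r,0):v+r,max(u-r,0):u+r];return o
E
cat > m.py <<'E'
from h import *
I={n:cv2.imread(f"pics/{n}0.png") for n in("top","side")}
H={n:cv2.cvtColor(i,cv2.COLOR_BGR2HSV).astype(int) for n,i in I.items()}
def hm(n,a,b,s=150,v=60): h=H[n];return (h[...,0]>=a)&(h[...,0]<=b)&(h[...,1]>s)&(h[...,2]>v)
org={n:biggest(roi(hm(n,6,16,190),*c,30)) for n,c in dict(top=(440,210),side=(420,266)).items()}
red={n:hull_fill(biggest(roi(hm(n,0,5)|hm(n,174,180),*c,50))) for n,c in dict(top=(360,237),side=(325,240)).items()}
blu={n:hull_fill(biggest(roi(hm(n,100,125),*c,45))) for n,c in dict(top=(280,232),side=(274,198)).items()}
ring=fit(lambda p:cyl(*p,80,0,25),[530,120],blu,[10,10])
lid=fit(lambda p:cyl(*p,68,66,92),[530,-40],red,[10,10])
hd=min((fit(lambda p:box(*p,10,10,135,195),[560,-210,y],org,[10,10,.2]) for y in(.1,.3,.5)),key=lambda r:r[1])
print("ring",ring,"lid",lid,"handle",hd)
A,B=ray("top",(315+113/5,185+247/5),126),ray("top",(315+346/5,185+255/5),126);print("bar",A,B)
for uv in((490,92),(632,58),(666,192),(530,224)): print("potcorner",ray("top",(315+uv[0]/5,185+uv[1]/5),4))
E
python3 m.py
```

```text
ring (array([502.07647933, 188.73612851]), np.float64(0.1343967318534851)) lid (array([491.89891208, -46.40117659]), np.float64(0.6361516714096069)) handle (array([ 5.6e+02, -2.1e+02,  1.0e-01]), np.float64(2.0))
bar [493.3320075   15.45585331 126.        ] [ 488.02484548 -112.16720224  126.        ]
potcorner [ 588.23970287 -213.44905432    4.        ]
potcorner [ 608.02313052 -299.01039304    4.        ]
potcorner [ 527.34012345 -316.6404181     4.        ]
potcorner [ 508.85651046 -235.18688278    4.        ]
```

```bash
sed -i 's/hull_fill(biggest(roi(hm(n,0,5)|hm(n,174,180),\*c,50)))/hull_fill(roi(hm(n,0,5)|hm(n,174,180),*c,50))/; s/\[560,-210,y\]/[556,-266,y]/' m.py
cat >> m.py <<'E'
for n in("top","side"): print(n,"lid",fit(lambda p:cyl(*p,68,66,92),lid[0],{n:red[n]},[5,5]),"ring",fit(lambda p:cyl(*p,80,0,25),ring[0],{n:blu[n]},[5,5]))
# lifter hypotheses
x,y,_=hd[0]; T=[]
for k in range(4):
    yaw=.226+k*np.pi/2; row=[]
    for n,(u,v,r) in dict(top=(432,210,22),side=(410,285,44)).items():
        f=800//4/(2*r)*(1); f=196/(2*r)
        im=cv2.resize(I[n][v-r:v+r,u-r:u+r],(196,196),interpolation=cv2.INTER_CUBIC)
        if k<4:
            for b,c in((box(x,y,yaw,2.5,15,5,135,-9.5),(255,255,0)),(box(x,y,yaw,2.5,15,5,22,9.5),(0,255,0)),(box(x,y,yaw,10,10,135,195),(255,0,255))):
                q=(proj(n,b)-[u-r,v-r]+.5)*f
                for i in range(8):
                    for j in(1,2,4):
                        if not i&j: cv2.line(im,tuple(map(int,q[i])),tuple(map(int,q[i|j])),c,1)
        row.append(im)
    raw=[cv2.resize(I[n][v-r:v+r,u-r:u+r],(196,196),interpolation=cv2.INTER_CUBIC) for n,(u,v,r) in dict(top=(432,210,22),side=(410,285,44)).items()]
    T.append(np.vstack(row))
cv2.imwrite("pics/hyp.png",np.hstack(T)); cv2.imwrite("pics/raw.png",np.hstack([cv2.resize(r,(390,390),interpolation=cv2.INTER_CUBIC) for r in raw]))
E
python3 m.py
```

```text
ring (array([502.07647933, 188.73612851]), np.float64(0.1343967318534851)) lid (array([487.98307484, -45.3611968 ]), np.float64(0.34272533655166626)) handle (array([ 5.57648752e+02, -2.64330737e+02,  3.74687206e-01]), np.float64(0.4325883388519287))
bar [493.3320075   15.45585331 126.        ] [ 488.02484548 -112.16720224  126.        ]
potcorner [ 588.23970287 -213.44905432    4.        ]
potcorner [ 608.02313052 -299.01039304    4.        ]
potcorner [ 527.34012345 -316.6404181     4.        ]
potcorner [ 508.85651046 -235.18688278    4.        ]
top lid (array([487.95659825, -44.77544679]), np.float64(0.17673885822296143)) ring (array([501.95990201, 187.81610742]), np.float64(0.049793899059295654))
side lid (array([487.48551371, -45.93047524]), np.float64(0.16448205709457397)) ring (array([502.58313908, 192.16200501]), np.float64(0.07794564962387085))
```

View pics/hyp.png

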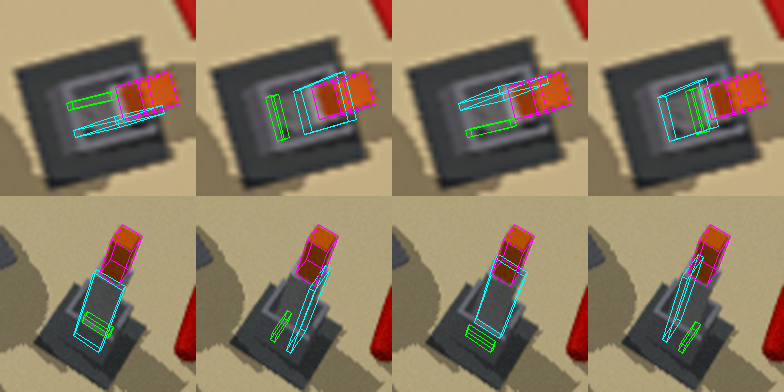

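View pics/raw.png

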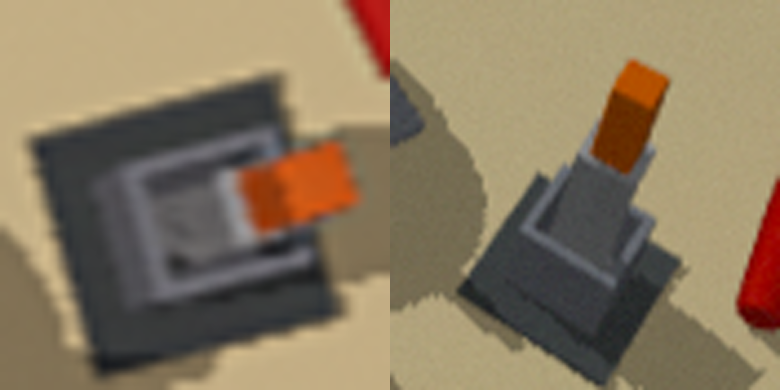

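The handle fit (558,-264) and the pot corner mean (558,-266) agree. The lid is at about (488,-45), the ring at (502,189), and the pot yaw is 0.226. In raw.png the side view shows the plate nearest the camera, at about (600,210), which suggests the hook opens towards +x. I'll grip the lifter, lift it and check that.

```bash
cat >> h.py <<'E'
def q(th): return [np.cos(th/2),np.sin(th/2),0,0]
def st(k=1,dt=.05):
    """mean force, moment over k samples"""
    F=[];M=[]
    for i in range(k):
        s=bot.read_state();F.append(s["contact_force"]);M.append(s["moment"])
        if k>1: bot.pause(dt)
    return np.mean(F,0),np.mean(M,0),s
E
python3 - <<'E'
from h import *
P=np.array([557.8,-265.,146]);th=.226
for x,y,t in((557,-265,th),(470,-5,-.04),(470,-85,-.04),(502,189,-.04)): print(bot.solve_ik([x,y,250],q(t)))
bot.move_ptp(P+[0,0,85],q(th));bot.move_gripper(60)
bot.line_to(P,150);print(st(4)[0])
bot.move_gripper(10,40);s=st(4);print(s[0],s[1],s[2]["width"])
bot.line_to(P+[0,0,90],120);bot.pause(.2)
s=st(6);print(s[0],s[1],s[2]["width"],s[2]["tcp_pos"],s[2]["t"])
for n in("top","side"): cv2.imwrite(f"pics/{n}1.png",bot.camera(n)[:,:,::-1])
t=cv2.imread("pics/top1.png");s=cv2.imread("pics/side1.png")
u,v=proj("top",[558,-265,130])[0].astype(int);a=t[v-40:v+40,u-40:u+40]
u,v=proj("side",[558,-265,130])[0].astype(int);b=s[v-50:v+50,u-50:u+50]
cv2.imwrite("pics/g1.png",np.hstack([cv2.resize(i,(400,400),interpolation=cv2.INTER_CUBIC) for i in(a,b)]))
E
```

```text
[-0.12788164  0.25002298 -0.08780121  0.         -1.23297213  1.92467796]
[ 0.40969239 -0.00208877 -0.38301561  0.         -1.18986949  1.12110393]
[ 0.23431424  0.01169642 -0.36913786  0.         -1.18996205  1.29648209]
[ 0.7257433   0.11494591 -0.25677627  0.         -1.19907415  0.80505303]
[-0.32271004 -0.19370286  0.45813478]
[-0.19010134  0.35549975  0.15898889] [0.04889706 0.078749   0.01509022] 19.937575081318744
[ 0.00451589  0.00274189 -1.91086788] [-0.05039148 -0.06769302 -0.0184131 ] 19.743152607961097 [ 557.75186358 -264.99960959  235.79420715] 7.175
```

View pics/g1.png

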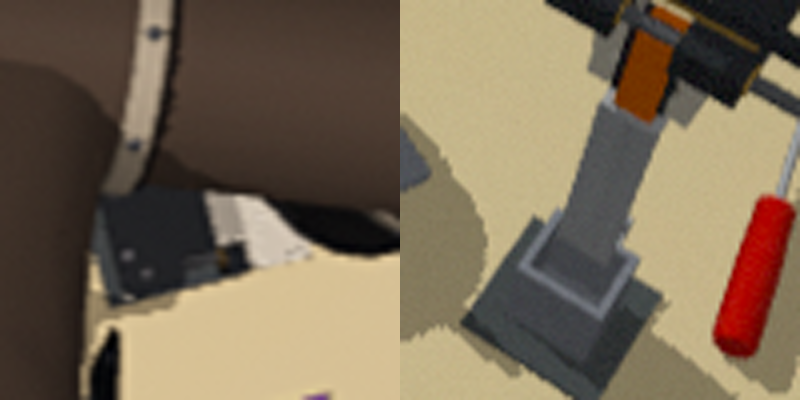

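The lifter is out of the pot. In g1.png (right half) the plate faces the side camera and the lip shows on the far right at (628,238), so the hook opens towards about +x. Next I go under the bar near the -y end and feel for the bar with the back plate.

```bash
cat >> h.py <<'E'
YAW=-.0416; N=np.array([np.cos(YAW),np.sin(YAW),0]); E=np.array([-N[1],N[0],0]); C=np.array([489.5,-46.5,0])
ZU=239.  # TCP z with the lifter's foot 6 mm above the dome
def at(d,n,z): return C+E*d+N*n+[0,0,z]
def feel_bar(d,n0,n1,base,lim=1.0):
    n=n0
    while n<n1:
        n+=1.; bot.line_to(at(d,n,ZU),20); f=(st(3,.01)[0]-base)@N
        if f<-lim: return n,f
    return None,f
def lift(d,n,z0,z1,base,step=.5,fmax=8):
    out=[];z=z0
    while z<z1:
        z+=step; bot.line_to(at(d,n,z),15); f=st(3,.01)[0]-base; out.append((z,round(-f[2],2)))
        if -f[2]>fmax: break
    return out
E
python3 - <<'E'
from h import *
d=-33
bot.line_to([557.8,-265,300],150)
bot.move_ptp(at(d,-40,300),q(YAW))
bot.line_to(at(d,-36,ZU),120);bot.pause(.3)
b,m,s=st(10);print("base",b,m,s["tcp_pos"])
bot.line_to(at(d,-6,ZU),60);bot.pause(.1);f=st(5)[0]-b;print("under",f)
if abs(f@N)<1:
    n,f=feel_bar(d,-6,9,b);print("contact",n,f)
s=st(5);print(s[0]-b,s[1]-m,s[2]["tcp_pos"],s[2]["t"])
cv2.imwrite("pics/side2.png",bot.camera("side")[:,:,::-1])
E
```

```text
base [-0.27925146  0.10104036 -2.07393924] [-0.04786321 -0.00463898  0.00842581] [452.14225341 -77.95116521 238.98887714]
under [ 0.45426245 -0.06248196  0.21606738]
contact 6.0 -2.4774438102884435
[-2.60778848  0.28852494  0.08638321] [ 0.03269364  1.3571115  -0.02148482] [493.86327977 -79.78968368 238.82906931] 14.7333
```

Run:
```python
import cv2
s=cv2.imread("pics/side2.png");cv2.imwrite("pics/g2.png",cv2.resize(s[170:310,240:420],None,fx=4,fy=4,interpolation=cv2.INTER_CUBIC))
```

```text
(no output)
```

View pics/g2.png

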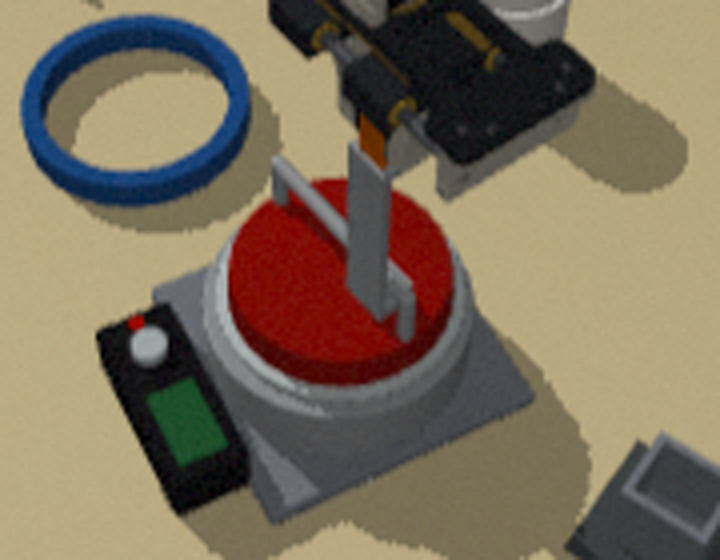

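g2.png shows the plate at (370,240) behind the bar, the foot under it and the right post at (405,310) clear. I back off to centre the bar in the mouth and do a small test lift.

```bash
cat >> h.py <<'E'
def test(d,n,base,zt=252.6):
    bot.line_to(at(d,n,ZU),30); bot.line_to(at(d,n,ZU+8),30); bot.pause(.15)
    f=st(5,.02)[0]-base; print("in mouth",f)
    if abs(f[2])>1.2: print("STOP"); return
    L=lift(d,n,ZU+8,zt,base,.4); print(L)
    bot.pause(.4); a=st(15,.03); F1=a[0]-base; print("F",F1,"M",a[1],"z",a[2]["tcp_pos"])
    return F1
E
python3 - <<'E'
from h import *
b=np.array([-.28,.1,-2.05])
test(-33,3.3,b,252.2)
print(bot.read_state()["t"])
cv2.imwrite("pics/side3.png",bot.camera("side")[:,:,::-1])
E
```

```text
in mouth [ 0.14828279 -0.20374397 -0.42091082]
[(247.4, np.float64(-0.01)), (247.8, np.float64(0.47)), (248.20000000000002, np.float64(0.32)), (248.60000000000002, np.float64(0.64)), (249.00000000000003, np.float64(-0.48)), (249.40000000000003, np.float64(0.21)), (249.80000000000004, np.float64(0.21)), (250.20000000000005, np.float64(0.38)), (250.60000000000005, np.float64(0.59)), (251.00000000000006, np.float64(-0.4)), (251.40000000000006, np.float64(3.24)), (251.80000000000007, np.float64(4.01)), (252.20000000000007, np.float64(3.87))]
F [ 0.46958585  0.34701684 -3.85283503] M [ 0.12977428 -0.02176006 -0.01632843] z [491.41391152 -79.60898285 252.21217641]
20.2083
```

Run:
```python
from h import *
d=33
bot.line_to(at(-33,3.3,ZU),30); bot.line_to(at(-33,1,ZU),30)
bot.line_to(at(d,1,ZU),60);bot.pause(.3)
b,m,s=st(10,.03);print("base",b,m)
n,f=feel_bar(d,1,10,b);print("contact",n,f)
if n: test(d,n-2.7,b,252.2)
print(bot.read_state()["t"])
```

```text
base [ 0.0840715   0.13987254 -2.21017316] [-0.0391394  -0.00062335 -0.01935989]
contact 6.0 -1.704407630537183
in mouth [-0.23231862  0.09673192 -0.0393218 ]
[(247.4, np.float64(-0.2)), (247.8, np.float64(0.34)), (248.20000000000002, np.float64(-0.4)), (248.60000000000002, np.float64(-0.14)), (249.00000000000003, np.float64(0.21)), (249.40000000000003, np.float64(-0.53)), (249.80000000000004, np.float64(-0.2)), (250.20000000000005, np.float64(0.97)), (250.60000000000005, np.float64(-0.28)), (251.00000000000006, np.float64(0.48)), (251.40000000000006, np.float64(2.76)), (251.80000000000007, np.float64(2.91)), (252.20000000000007, np.float64(3.71))]
F [-0.01601931 -0.89655524 -2.99623764] M [-0.44994144 -0.00577096 -0.00272677] z [494.17112058 -13.64777424 252.20389454]
29.7333
```

Allowing for the side force (taken from the moment), the two test lifts give c ≈ -13 mm and W ≈ 4.2 N. I move to d = -13 and lift in small stages.

Run:
```python
from h import *
d=-13
bot.line_to(at(33,3.3,ZU),40); bot.line_to(at(33,2.5,ZU),30)
bot.line_to(at(d,2.5,ZU),60); bot.line_to(at(d,3.3,ZU),30);bot.pause(.3)
b,m,s=st(12,.03);print("base",b,m)
cv2.imwrite("pics/side4.png",bot.camera("side")[:,:,::-1])
bot.line_to(at(d,3.3,250),40)
for z in(252,254,256):
    bot.line_to(at(d,3.3,z),10);bot.pause(.3)
    a=st(12,.03);print(z,a[0]-b,a[1]-m)
cv2.imwrite("pics/side5.png",bot.camera("side")[:,:,::-1])
print(bot.read_state()["t"])
A=cv2.imread("pics/side4.png");B=cv2.imread("pics/side5.png")
cv2.imwrite("pics/g5.png",np.hstack([cv2.resize(i[200:300,285:370],(390,459),interpolation=cv2.INTER_CUBIC) for i in(A,B)]))
```

```text
base [-0.18018313 -0.02238213 -1.91100856] [-0.04391453 -0.00869194 -0.00957937]
252 [ 0.24426413  0.11276746 -4.53497474] [-0.00890972  0.0051953   0.0192733 ]
254 [ 0.23874066  0.27679214 -4.70407404] [ 0.01855129 -0.00234103  0.00722064]
256 [-0.06226405  0.14922304 -4.97983663] [ 0.00492472 -0.00139495  0.01747225]
36.0083
```

View pics/g5.png

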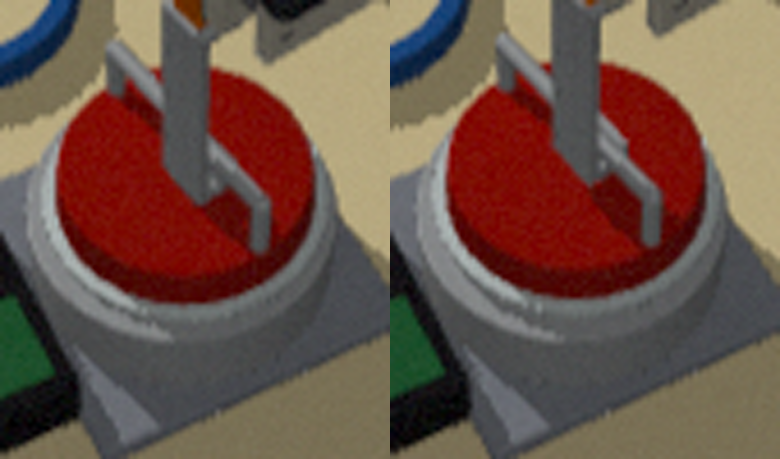

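g5.png shows both bar ends raised by about the same amount: left end (110,45)→(112,38), right post (270,205)→(270,193). Side force and moment are near zero, so the lid hangs balanced. Next I lift it clear, carry it over, and check its position above the ring.

Run:
```python
from h import *
d=-13
p=at(d,3.3,0)
for z in(266,285):
    bot.line_to(p+[0,0,z],25)
    bot.pause(.25 if z==266 else .1)
a=st(8,.03);print(a[0],a[1])
D=np.array([502.2,190])-[488.,-45.5]
g=p+[D[0],D[1],285]; bot.line_to(g,75);bot.pause(.5)
a=st(8,.03);print(a[0],a[1],a[2]["tcp_pos"],a[2]["t"])
I={n:bot.camera(n)[:,:,::-1] for n in("top","side")}
for n in I: cv2.imwrite(f"pics/{n}6.png",I[n])
zl=285-201.1
for n in I:
    h=cv2.cvtColor(np.ascontiguousarray(I[n]),cv2.COLOR_BGR2HSV).astype(int)
    m=((h[...,0]<=5)|(h[...,0]>=174))&(h[...,1]>150)&(h[...,2]>60)
    u,v=proj(n,[502,190,zl+30])[0].astype(int)
    m=hull_fill(roi(m,u,v,50)); print(n,fit(lambda p:cyl(*p,68,zl+16,zl+42),[502,190],{n:m},[5,5]))
u,v=proj("side",[502,190,zl+30])[0].astype(int)
cv2.imwrite("pics/g6.png",cv2.resize(I["side"][v-70:v+70,u-80:u+80],None,fx=4,fy=4,interpolation=cv2.INTER_CUBIC))
```

```text
[ 0.0370938  -0.21134795 -6.64783804] [-0.0498026  -0.01210242 -0.00604044]
[-0.17692832 -0.11515769 -6.54882728] [-0.06832723 -0.01851847 -0.01560559] [506.46980873 175.8537829  284.98068374] 42.1083
top (array([506.5181566 , 182.87383408]), np.float64(0.3792992830276489))
side (array([508.19885331, 190.4668814 ]), np.float64(0.08990216255187988))
```

View pics/g6.png

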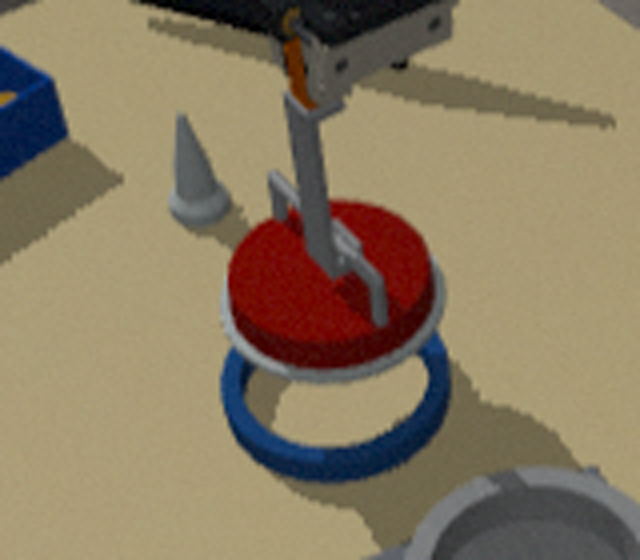

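g6.png shows the lid hanging level above the ring. My earlier lid fit wrongly included the panel's red button, so I refit the lid from the first images without it.

Run:
```python
from h import *
for n,c in dict(top=(360,237),side=(325,240)).items():
    for k in(0,):
        h=cv2.cvtColor(cv2.imread(f"pics/{n}0.png"),cv2.COLOR_BGR2HSV).astype(int)
        m=((h[...,0]<=5)|(h[...,0]>=174))&(h[...,1]>150)&(h[...,2]>60)
        m=cv2.morphologyEx(roi(m,*c,50).astype(np.uint8),cv2.MORPH_CLOSE,np.ones((7,7)))>0
        m=hull_fill(biggest(m)); print(n,fit(lambda p:cyl(*p,68,66,92),[490,-46],{n:m},[5,5]))
```

```text
top (array([491.21701241, -47.18757248]), np.float64(0.07918739318847656))
side (array([492.28775024, -45.96307373]), np.float64(0.0751376748085022))
```

The refit puts the lid about 4.7 mm too far in +x relative to the ring. I correct for that and lower gently with force monitoring.

Run:
```python
from h import *
p=bot.read_state()["tcp_pos"]; p=np.array([506.5-4.7,175.9+.6,0.])
bot.line_to(p+[0,0,285],30); bot.line_to(p+[0,0,232],40);bot.pause(.2)
z=232.;log=[]
while z>205:
    z-=1; bot.line_to(p+[0,0,z],15); f=st(3,.01)[0]; log.append((z,round(f[2],1),round(f[0],1),round(f[1],1)))
    if z<222 and f[2]>-2.7: break
    if abs(f[0])>3 or abs(f[1])>3: print("side"); break
print(log)
a=st(6,.03);print(a[0],a[1],a[2]["t"])
cv2.imwrite("pics/side7.png",bot.camera("side")[:,:,::-1])
I=cv2.imread("pics/side7.png");u,v=proj("side",[502,190,45])[0].astype(int)
cv2.imwrite("pics/g7.png",cv2.resize(I[v-60:v+60,u-70:u+70],None,fx=4,fy=4,interpolation=cv2.INTER_CUBIC))
```

```text
[(231.0, np.float64(-6.7), np.float64(0.6), np.float64(0.2)), (230.0, np.float64(-6.5), np.float64(0.3), np.float64(-0.0)), (229.0, np.float64(-6.4), np.float64(-0.3), np.float64(0.0)), (228.0, np.float64(-6.7), np.float64(0.2), np.float64(0.0)), (227.0, np.float64(-6.9), np.float64(-0.1), np.float64(0.3)), (226.0, np.float64(-6.7), np.float64(0.2), np.float64(0.0)), (225.0, np.float64(-6.8), np.float64(0.1), np.float64(-0.0)), (224.0, np.float64(-6.7), np.float64(-0.1), np.float64(-0.4)), (223.0, np.float64(-7.3), np.float64(-0.2), np.float64(-0.0)), (222.0, np.float64(-7.1), np.float64(0.5), np.float64(0.0)), (221.0, np.float64(-6.7), np.float64(-0.2), np.float64(-0.3)), (220.0, np.float64(-6.9), np.float64(0.3), np.float64(0.3)), (219.0, np.float64(-6.7), np.float64(-0.3), np.float64(0.1)), (218.0, np.float64(-6.4), np.float64(-0.6), np.float64(-0.1)), (217.0, np.float64(-7.1), np.float64(-0.2), np.float64(-0.8)), (216.0, np.float64(-6.3), np.float64(-0.1), np.float64(-0.3)), (215.0, np.float64(-2.3), np.float64(0.3), np.float64(-0.2))]
[-0.14428316  0.03040199 -2.27081887] [-0.01757044 -0.00622156 -0.01865939] 49.0667
```

View pics/g7.png

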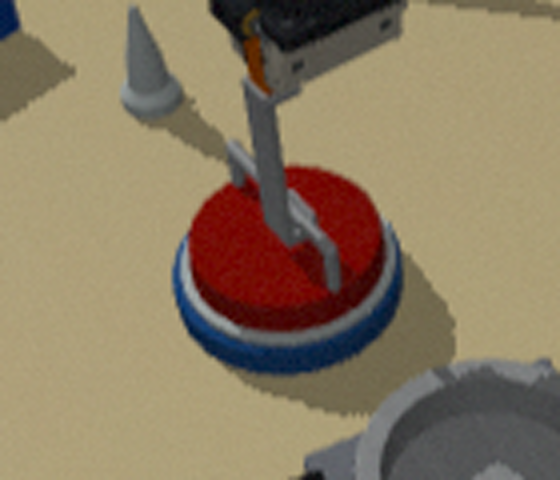

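Seated at the expected height, with the flange resting on the ring all round (g7.png around (290,260)). I unhook and return the lifter.

Run:
```python
from h import *
p=np.array([501.8,176.5,0])
bot.line_to(p+[0,0,204],30);bot.pause(.1);f=st(4,.02)[0];print(f)
bot.line_to(p-N*38+[0,0,204],45);print(st(3,.02)[0])
bot.line_to(p-N*38+[0,0,300],140)
P=np.array([557.8,-265.,0])
bot.move_ptp(P+[0,0,300],q(.226)); bot.line_to(P+[0,0,215],150);bot.pause(.15)
b=st(4,.02)[0];print("above",b,bot.read_state()["tcp_pos"],bot.read_state()["t"])
bot.line_to(P+[0,0,190],60);f=st(4,.02)[0];print(f)
if np.abs(f-b).max()<3:
    bot.line_to(P+[0,0,149],60)
    z=149.
    while z>145.6:
        z-=.8;bot.line_to(P+[0,0,z],15);f=st(3,.01)[0]
        if f[2]-b[2]>1.5: break
    print(z,f)
    bot.move_gripper(60);bot.line_to(P+[0,0,235],150)
print(bot.read_state()["t"])
for n in("top","side"): cv2.imwrite(f"pics/{n}8.png",bot.camera(n)[:,:,::-1])
```

```text
[-0.108555    0.18432704 -2.20647033]
[ 0.18774688  0.10666618 -1.7926239 ]
above [-0.10083289 -0.428864   -2.43914341] [ 558.33287703 -265.08729477  216.13099726] 54.3
[-0.24253486 -0.07221512 -1.99547826]
144.99999999999994 [-0.70353901  1.31882975  5.65782353]
58.75
```

View pics/side8.png

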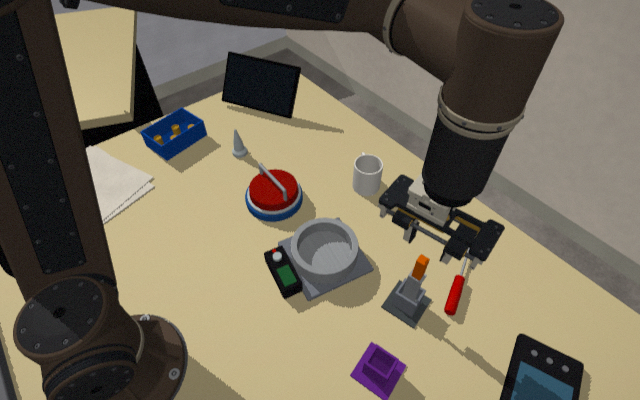

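The lid is seated at (273,193) and the lifter stands released and upright in the grey pot at (415,280). The gripper is clear, and the mug, cone and screwdriver are unmoved.

Run:
```python
from plant import bot
print(bot.close_job(),bot.read_state()["t"])
```

```text
the job is handed in; nothing more can be done
the job is handed in; nothing more can be done
```

The lid is seated on the blue cooling ring, the lifter is back in its grey pot, and I handed the job in shortly after t = 58.75 s (limit 72 s). No verdict is reported, so this rests on my own readings and pictures.

- **Finding the balance:** I felt for the bar with the lifter's back plate, then test-lifted near both ends of the loop, about 3.8 N at one and 3.0 N at the other. That put the balance point about 13 mm off centre towards -y. Lifted there, the lid weighed about 4.7 N with almost no side force or moment, and the before and after pictures showed it rising level.
- **Lift, carry and seating:** Every force reading on the lid stayed under about 5 N. The load came off within a millimetre at the expected height, and the flange looked flush on the ring all round.
- **Final picture:** It shows the lid on the ring, the lifter upright in its pot, the gripper open and clear, and the mug, cone and screwdriver where they were.

**Checks that disagreed:**
- My first lid position wrongly included the panel's red button. I caught it over the ring, refitted, and moved about 5 mm before lowering.
- The fit from the top camera over the ring was blocked by the arm, so I did not use it.
- Putting the lifter down pressed the pot floor with about 8 N, more than I intended.

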